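# Seat the jar caps and hold the lid ready over the ultrasonic bath

### The arm

A 6-joint arm with a two-finger parallel gripper is mounted at the origin on a cart in front of the work surface, level with it; the furniture and walls round the work are solid. World frame = base frame: x ahead of the robot, y to its left, z up, the work surface at z = 0. Lengths are in m, angles in rad, forces in N, time in s.
With the tool pointing down it reaches from about 0.325 to 0.775 m from the base axis. Payload 5.5 kg.
Tool frame: the origin (TCP) lies between the finger pads; the fingertips stand 8 mm ahead of it and the grasp point (between the pads) lies 11 mm behind it (tcp_to_tips is the distance from the TCP to the fingertips, in m); z points along the fingers, y is the line along which they close (so a half turn about z gives the same grasp; the last joint's range is limited). The gripper opens to 88 mm and grips with 3 to 60 N. Pads are 20 mm wide; open, the fingers measure 115 mm over their backs; the gripper's body (75 mm by 178 mm) begins 61 mm behind the grasp point.
Start: joints at [1.165, 0.091, 1.231, -0, 1.82, -0.057], TCP at [0.205, 0.564, 0.231] pointing down, gripper open.
Joint ranges: [-2.87, 2.87], [-0.86, 2.18], [0.17, 2.46], [-1.51, 4.65], [0.06, 2.69], [-2.65, 2.65]. Speed limits (rad/s): [2.57, 2.57, 3.01, 3.14, 3.14, 3.14].

### API

Orientations are given as a unit quaternion [w, x, y, z].
In Python, from bench import * gives the robot as it stands. Calls block until the motion is done:
- move_to(position, orientation): joint-space move of the TCP to a pose.
- move_l(position, speed=0.15, orientation=None): straight line of the TCP; orientation=None keeps the orientation; speed is the mean speed in m/s.
- movej(angles): joint-space move.
- gripper_open() and close(): open the fingers fully, or close them until they stop; the grip force is fixed at half the most.
- hold(seconds).
- inverse_kinematics(position, orientation): joint angles nearest the present ones, or None.
- state(): the state.
- get_image(name): name is "scene" or "side" or "wrist"; returns a dict with "frame" (400x640x3 uint8, blue, green, red), "depth" (400x640 float32, m along the optical axis (not along the pixel's ray), 0 where there is no reading), "camera_matrix" (3x3 intrinsics, pixels), "view" (4x4, takes a point from world to camera coordinates). Camera axes: x right, y up, looking along -z (the intrinsics and any distortion apply to the point x, -y, -z); pixel columns grow to the right and rows downward; lengths in m; the calibration is good to about 2 mm. The wrist camera is an equidistant fisheye: a pixel r from the principal point sees the ray r / f radians off the axis. A picture is of the moment at which its call begins.
A pose or a line that the arm cannot do raises IKError and nothing moves.
- job_done(): hands the job in; it is judged then, once.
The state is a dict: "time": time; "joint_pos": joint angles; "dq": joint speeds; "joint_torque": joint torques, N m; "ee_pos": TCP position; "ee_rot": TCP orientation; "ft_force": force on the tool from outside, world axes, zero at the start; "moment": the same for the moment, N m; "finger_gap": finger opening in m; "finger_force": force on a finger pad.
Only numpy, scipy, OpenCV 4.12 (cv2) and the standard library are available. Lean on these libraries where they do the work, as an engineer would, in place of code of your own. Each camera call takes 0.05 s, during which the arm holds its last target. There are 200 camera calls.

### The job

The caps of the two sample jars in the ultrasonic bath stand proud: first press both fully home. Then take the steel bath lid by its handle, carry it level over the row of bottles and beaker without disturbing them, and hold it ready to close the bath: centred over the opening, squared with it and hovering about a centimetre above the rim, never touching the bath. Finish like that, still holding the lid in the air.

Things in the scene. Friction and masses are not known exactly. Their poses are not given: they have to be found in the camera images.
- bath: Bench ultrasonic bath, fixed: white housing 160 x 185 mm (x, y), 93 mm high, steel tank opening 120 x 145 mm, panel and knobs on its front (-x). Origin at the centre of its underside, z up, x from front to back. It stands left or right of the row of bottles, the lid on the other side. Two glass jars are fixed upright in the tank, 36 mm either side of its centre along the bath's y.
- bath_rim (a point): Centre of the bath's opening at the height of the top of its rim (93 mm above the worktop); axes as the bath's. The rim has a flat ledge 3 mm below this point and, round it, a 3 mm high border, 150 x 175 mm inside, into which the lid would drop.
- cap_0 (a joint): How far the push-on cap of jar 0 (at bath y = +36 mm) stands above its fully seated position, m: 0 is home, it starts 6 to 10 mm proud. The cap slides straight down against about 3 N of friction, stops hard at 0 and stays where it is left.
- cap_1 (a joint): The same for the cap of jar 1 (at bath y = -36 mm).
- cap_0_top (a point): Centre of the flat top of the white round cap of jar 0, 44 mm across and 16 mm high. Fully home it lies 85 mm above the worktop (8 mm below bath_rim).
- cap_1_top (a point): Centre of the top of the cap of jar 1, the same size; home at 85 mm.
- lid: Flat stainless lid lying on the worktop, plate 136 x 161 mm (x, y), 4 mm thick, with a bow handle over its middle along its y: a bar 8 mm wide in x, about 64 mm long, its top 30 and its underside 22 mm above the lid's underside. Origin at the centre of the plate's underside, z up. Half a turn about z makes no difference. 0.11 to 0.21 kg.
- reagent_bottle_1: Small dropper bottle, 35 mm across, 88 mm high, loose, standing in the row between lid and bath; leave it alone. Origin at the centre of its underside.
- reagent_bottle_2: Small dropper bottle, 35 mm across, 88 mm high, loose, standing in the row between lid and bath; leave it alone. Origin at the centre of its underside.
- beaker_2: Small glass beaker, 55 mm across, 69 mm high, loose, standing in the row between lid and bath; leave it alone. Origin at the centre of its underside.
- reagent_bottle_4: Small dropper bottle, 35 mm across, 88 mm high, loose, standing in the row between lid and bath; leave it alone. Origin at the centre of its underside.
- reagent_bottle_5: Small dropper bottle, 35 mm across, 88 mm high, loose, standing in the row between lid and bath; leave it alone. Origin at the centre of its underside.

How it is judged:
By the outcome, as a careful person would: the job done as asked, in the order asked, and still so for the second after the job is handed in, while the arm keeps its last pose, push and grip.
It also fails if it takes over 59 s, if anything falls off the work surface, if the arm or the gripper's body presses on something with over 40 N, if the wrist force passes 120 N, or if a joint passes its speed limit or range.

## Working session

There is one attempt and no reset: what is moved stays moved. The work goes in short steps, each a Python script; the robot and the scene stay as the last script left them, time stands still between calls to the robot, and variables do not carry over. Pictures are saved under pics/ and viewed, at most 10 in all, crops included, and the job is handed in when it is done.

```bash
mkdir -p pics; ls
python3 - <<'E'
from bench import *
import cv2,numpy as np
s=state();print(s)
for n in("scene","side"):
    g=get_image(n);cv2.imwrite(f"pics/{n}0.png",g["frame"]);np.savez(f"{n}0.npz",**g)
    print(n,g["camera_matrix"].tolist(),np.round(g["view"],3).tolist(),(g["depth"]>0).mean(), [k for k in g])
E
```

```text
pics
{'time': 0.0, 'joint_pos': array([ 1.16531616e+00,  9.18486329e-02,  1.23185334e+00, -1.46484378e-05,
        1.81979484e+00, -5.66828948e-02]), 'dq': array([-0.00093273,  0.00099799, -0.00113801,  0.00036902,  0.00060176,
       -0.00192045]), 'joint_torque': array([ 2.30574129e-03, -4.46439421e+01, -4.06446290e+01,  7.00967736e-02,
        2.91730883e-02, -1.49805987e-04]), 'ee_pos': array([0.20494912, 0.56362003, 0.22953137]), 'ee_rot': array([-2.11143268e-04,  1.73517622e-01,  9.84830304e-01, -9.28396131e-04]), 'ft_force': array([-0.09960804,  0.71481557,  0.6525305 ]), 'moment': array([0.03786536, 0.02046302, 0.00186875]), 'finger_force': 0.0, 'finger_gap': 0.08792576971960897}
scene [[459.68241780546526, 0.0, 319.9629113618309], [0.0, 459.68241780546526, 200.83480404867672], [0.0, 0.0, 1.0]] [[0.748, -0.664, -0.004, -0.418], [0.496, 0.555, 0.668, -0.336], [-0.441, -0.502, 0.744, -0.741], [0.0, 0.0, 0.0, 1.0]] 0.9960234375 ['frame', 'depth', 'camera_matrix', 'view']
side [[385.3653973209252, 0.0, 317.5665499918009], [0.0, 385.3653973209252, 197.9781870528679], [0.0, 0.0, 1.0]] [[-0.83, 0.558, -0.011, 0.469], [-0.253, -0.358, 0.899, 0.066], [0.498, 0.748, 0.438, -1.169], [0.0, 0.0, 0.0, 1.0]] 0.99595703125 ['frame', 'depth', 'camera_matrix', 'view']
```

View pics/scene0.png

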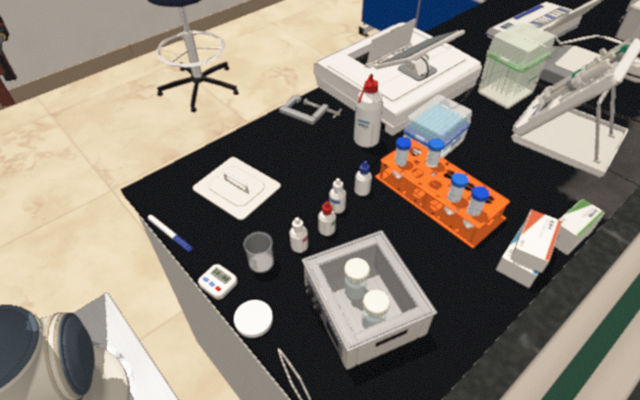

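View pics/side0.png

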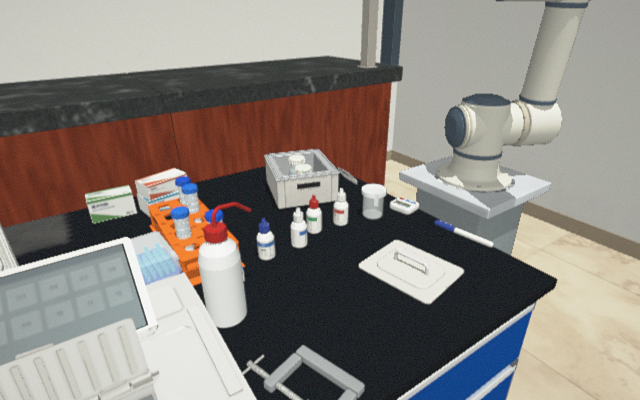

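The scene view shows the lid at about (237,187), with its handle running along (225-248, 178-190). The bath is at (370,297), with caps at (357,271) and (377,303). The row runs from the beaker at (259,252) to the blue-topped bottle at (363,180). The side view agrees: lid at (411,268), bath at (303,178).

```bash
cat > h.py <<'E'
import cv2,numpy as np
def cloud(g):
    K=g["camera_matrix"];V=g["view"];d=g["depth"];v,u=np.mgrid[:400,:640]
    P=np.stack([(u-K[0,2])/K[0,0]*d,-(v-K[1,2])/K[1,1]*d,-d],-1)
    return (P-V[:3,3])@V[:3,:3]          # R^T (p-t)
def cast(g,uv,z):
    K=g["camera_matrix"];V=g["view"];uv=np.atleast_2d(uv).astype(float)
    r=np.c_[(uv[:,0]-K[0,2])/K[0,0],-(uv[:,1]-K[1,2])/K[1,1],-np.ones(len(uv))]@V[:3,:3]
    c=-V[:3,:3].T@V[:3,3]
    return c+r*((z-c[2])/r[:,2])[:,None]
def rect(xy):
    (c,s,a)=cv2.minAreaRect((xy*1000).astype(np.float32));
    if s[0]>s[1]: s=s[::-1];a-=90      # a = direction of the SHORT side (x axis)
    a=(a+90)%180-90
    return np.round(c,1),np.round(s,1),round(a,2)
E
python3 - <<'E'
from h import *
for n,lid,bath in(("scene",(237,190),(370,297)),("side",(411,275),(303,178))):
    g=np.load(n+"0.npz");P=cloud(g);f=g["frame"];gray=f.min(2)
    # lid: bright component on plane z=.004
    m=(gray>100).astype(np.uint8);k,L=cv2.connectedComponents(m)
    c,_=cv2.findContours((L==L[lid[1],lid[0]]).astype(np.uint8),0,1);c=max(c,key=cv2.contourArea)[:,0]
    print(n,"lid",rect(cast(g,c,.004)[:,:2]))
    Pl=P[lid[1]-40:lid[1]+40,lid[0]-60:lid[0]+60].reshape(-1,3);h=Pl[(Pl[:,2]>.018)&(Pl[:,2]<.04)]
    lc=cast(g,[lid],.004)[0];h=h[np.linalg.norm(h[:,:2]-lc[:2],axis=1)<.06]
    print(" lid z",np.median(P[lid[1]+12,lid[0]-5:lid[0]+5,2]),"handle",rect(h[:,:2]),len(h),h[:,2].max())
    bc=cast(g,[bath],.09)[0];D=np.linalg.norm(P[...,:2]-bc[:2],axis=2)
    m=(D<.15)&(P[...,2]>.085)&(P[...,2]<.105);
    m&=D>.055
    r=P[m];print(" rim",rect(r[:,:2]),np.percentile(r[:,2],[5,50,95]).round(4),len(r))
    m=((D<.068)&(P[...,2]>.08)&(P[...,2]<.11)).astype(np.uint8)
    k,L,S,C=cv2.connectedComponentsWithStats(m)
    for i in range(1,k):
        if S[i,4]>20:
            q=P[L==i];e=cv2.minEnclosingCircle((q[:,:2]*1000).astype(np.float32));print("  cap?",S[i],C[i].round(1),q.mean(0).round(4),np.round(e[0],1),round(e[1],1),np.percentile(q[:,2],[5,50,95]).round(4))
    # row objects: things above .03
    m=((P[...,2]>.02)&(P[...,2]<.11)&(P[...,0]>.2)&(P[...,0]<.9)&(abs(P[...,1])<.5)).astype(np.uint8)
    k,L,S,C=cv2.connectedComponentsWithStats(m)
    for i in range(1,k):
        if S[i,4]>80:q=P[L==i];print("  obj",C[i].round(),q[:,:2].min(0).round(3),q[:,:2].max(0).round(3),"zmax",np.percentile(q[:,2],99).round(3))
E
```

```text
scene lid (array([494.7, 221. ]), array([140. , 165.8]), 10.76)
 lid z 0.007146260865310072 handle (array([495.2, 220.9]), array([ 9. , 74.7]), 9.76) 94 0.0324517227023573
 rim (array([ 489. , -197.4]), array([164.8, 190.8]), -17.88) [0.0873 0.0899 0.0932] 4545
  cap? [344 263  26  19 359] [357.2 272. ] [ 0.4948 -0.1711  0.0909] [ 498.  -166.3] 22.1 [0.082  0.092  0.0942]
  cap? [395 274  15  24  95] [402.8 284.5] [ 0.5377 -0.2397  0.0866] [ 537.  -239.1] 23.5 [0.0809 0.0874 0.091 ]
  cap? [362 289  28  28 577] [375.3 302.3] [ 0.4747 -0.234   0.0923] [ 478.  -232.5] 23.5 [0.0837 0.0933 0.0955]
  cap? [330 290  23  41 266] [338.3 310.8] [ 0.4192 -0.2031  0.0893] [ 425.4 -203.8] 40.0 [0.087  0.0893 0.0912]
  cap? [356 310  54  26 533] [385.6 324.9] [ 0.4588 -0.2726  0.0896] [ 461.  -264.6] 48.3 [0.0873 0.0896 0.0923]
  obj [356. 103.] [0.803 0.091] [0.9   0.406] zmax 0.107
  obj [440. 177.] [ 0.761 -0.243] [0.9   0.063] zmax 0.108
  obj [363. 177.] [0.687 0.003] [0.719 0.035] zmax 0.088
  obj [235. 179.] [0.485 0.185] [0.504 0.257] zmax 0.032
  obj [331. 206.] [ 0.549 -0.029] [0.64  0.
[... 162 characters left out ...]
-0.312] [ 0.596 -0.084] zmax 0.095
  obj [258. 249.] [ 0.383 -0.014] [0.437 0.04 ] zmax 0.07
side lid (array([497.2, 222.1]), array([141.6, 164.6]), 10.83)
 lid z 0.004883219692470082 handle (array([497.3, 222.1]), array([ 7. , 75.7]), 11.21) 150 0.03255183799779104
 rim (array([ 514.5, -122.5]), array([163.7, 250.1]), -17.78) [0.0864 0.0926 0.0968] 622
  cap? [276 166  53  18 515] [301.  174.9] [ 0.5286 -0.1266  0.0895] [ 531.7 -115.1] 66.0 [0.0811 0.0914 0.0954]
  obj [232. 204.] [ 0.2   -0.464] [0.9   0.372] zmax 0.108
  obj [373. 198.] [ 0.385 -0.014] [0.439 0.04 ] zmax 0.071
  obj [265. 237.] [0.69  0.007] [0.725 0.039] zmax 0.089
  obj [412. 258.] [0.488 0.185] [0.507 0.259] zmax 0.032
```

The measurements agree with each other. The lid is at about (0.496, 0.2215) with yaw 10.8°, and its plate measures roughly the given size. The bath is at (0.489, -0.197) with yaw -17.9°, and the caps are where the jar spacing puts them. Pressing the caps now.

```bash
cat >> h.py <<'E'
def quat(deg):   # tool down, tool y along direction deg (mod 180)
    a=np.radians(deg+90)/2
    return [0,np.cos(a),np.sin(a),0]
B=np.array([.489,-.1978]);BY=-17.9
E
python3 - <<'E'
from bench import *
from h import *
q=quat(BY);y=np.array([-np.sin(np.radians(BY)),np.cos(np.radians(BY))])
close()
for sgn in(1,-1):
    c=B+sgn*.036*y
    move_to([*c,.16],q)if sgn==1 else move_l([*c,.125],.15)
    move_l([*c,.108],.1); hold(.2); f0=state()["ft_force"][2]
    z=.108
    while z>.089:
        z-=.001; move_l([*c,z],.03); s=state(); f=s["ft_force"][2]-f0
        print(round(z,3),s["ee_pos"][2].round(4),round(f,1))
        if f>18: break
    hold(.2);print("held",state()["ee_pos"].round(4),state()["ft_force"].round(1))
    move_l([*c,.125],.1)
move_l([*c,.25],.2)
g=get_image("scene");np.savez("scene1.npz",**g);P=cloud(g)
for sgn in(1,-1):
    c=B+sgn*.036*y;m=(np.linalg.norm(P[...,:2]-c,axis=2)<.016)&(P[...,2]>.07)&(P[...,2]<.12)
    print(m.sum(),np.median(P[m],0).round(4))
cv2.imwrite("pics/s1.png",cv2.resize(g["frame"][200:380,260:460],None,fx=3,fy=3))
print(state()["time"])
E
```

```text
0.107 0.1071 -1.4
0.106 0.1059 0.4
0.105 0.1049 -1.1
0.104 0.1039 -0.3
0.103 0.1029 -0.3
0.102 0.1019 -0.3
0.101 0.1011 -0.1
0.1 0.1003 1.3
0.099 0.0991 2.4
0.098 0.0979 1.4
0.097 0.0969 0.5
0.096 0.0959 0.9
0.095 0.0949 2.3
0.094 0.0939 1.7
0.093 0.0933 4.5
0.092 0.0933 8.1
0.091 0.0932 12.6
0.09 0.0932 15.8
0.089 0.0931 21.2
held [ 0.5003 -0.1636  0.0931] [-7.7  2.9 21.4]
0.107 0.1071 -2.3
0.106 0.1059 -1.3
0.105 0.1049 -1.4
0.104 0.1039 -1.1
0.103 0.1029 -1.6
0.102 0.1022 -0.8
0.101 0.1012 2.6
0.1 0.1001 1.5
0.099 0.0989 0.8
0.098 0.0979 0.9
0.097 0.0969 0.9
0.096 0.0959 1.5
0.095 0.0949 0.0
0.094 0.0939 0.9
0.093 0.0933 3.2
0.092 0.0933 8.0
0.091 0.0932 11.8
0.09 0.0931 16.3
0.089 0.0931 20.3
held [ 0.4781 -0.2321  0.0931] [-6.6  3.3 20.7]
210 [ 0.5001 -0.1639  0.0847]
252 [ 0.4781 -0.2321  0.0847]
17.975
```

View pics/s1.png

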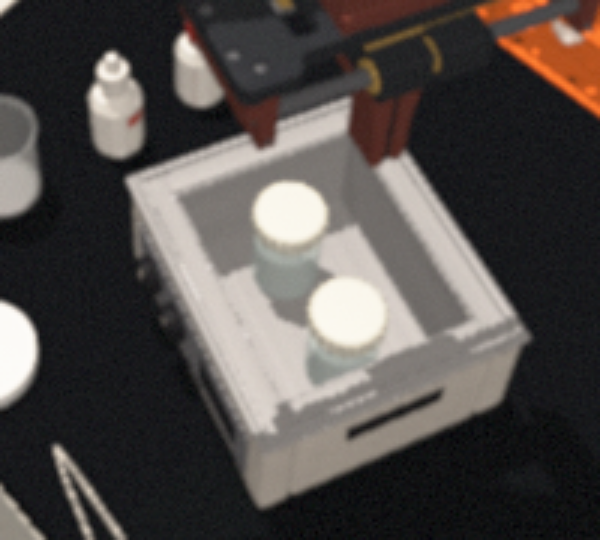

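Both caps stopped hard at the same height. The picture shows them level at crop (290,214) and (347,312), and depth puts both tops at 84.7 mm, so they are home. Next is grasping the lid.

Run:
```python
from bench import *
from h import *
# bath centre from cap-top circles (white mask) on z=.085
g=np.load("scene1.npz");f=g["frame"]
m=(f.min(2)>195).astype(np.uint8);k,L,S,C=cv2.connectedComponentsWithStats(m)
p=[]
for uv in((357,271),(376,304)):
    i=L[uv[1],uv[0]];c,_=cv2.findContours((L==i).astype(np.uint8),0,1);w=cast(g,c[0][:,0],.085)[:,:2]*1000
    e=cv2.minEnclosingCircle(w.astype(np.float32));p.append(np.array(e[0]));print("cap",np.round(e,1) if 0 else e,S[i])
d=p[0]-p[1];print("mid",(p[0]+p[1])/2,"sep",np.hypot(*d),"yaw",np.degrees(np.arctan2(-d[0],d[1])))
l=np.array([.496,.2215]);q=quat(10.8)
gripper_open()
move_to([*l,.15],q); move_l([*l,.017],.1); hold(.2)
close(); s=state();print(s["finger_gap"],s["finger_force"],s["ft_force"].round(1))
move_l([*l,.04],.05);move_l([*l,.17],.15);hold(.3);s=state()
print(s["finger_gap"],s["ft_force"].round(1),s["moment"].round(2),s["ee_pos"].round(4))
for n in("scene","side"):
    g=get_image(n);np.savez(n+"2.npz",**g);cv2.imwrite(f"pics/{n}2.png",g["frame"])
print(state()["time"])
cv2.imwrite("pics/both2.png",np.vstack([np.load("scene2.npz")["frame"][60:300,80:480],np.load("side2.npz")["frame"][100:340,200:600]]))
```

```text
cap ((499.1517333984375, -165.10855102539062), 21.205673217773438) [345 261  24  20 376]
cap ((492.0147705078125, -235.47427368164062), 35.973960876464844) [363 282  37  37 675]
mid [ 495.58325195 -200.29141235] sep 70.72673585171631 yaw -5.791516073785154
0.005863498951338384 29.99991196207702 [ 0.6 -0.2  0.5]
0.005498094705546595 [-0.1 -0.9 -1.1] [-0.02  0.03  0.  ] [0.4958 0.2214 0.1693]
25.9917
```

View pics/both2.png

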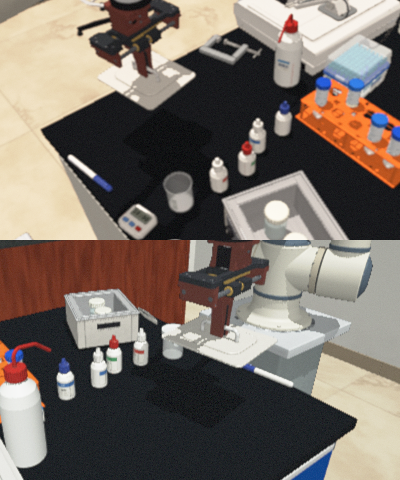

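The lid hangs from the gripper, plate around (150,75) in the upper crop. It looks level, but I'll check its tilt, height and offset.

```bash
cat >> h.py <<'E'
def lidfit(g,t,deg,zl):
    """plane and outline of held lid near TCP t; zl approx top height"""
    P=cloud(g);m=(np.linalg.norm(P[...,:2]-t[:2],axis=2)<.13)&(abs(P[...,2]-zl)<.012)
    q=P[m];A=np.c_[q[:,:2]-t[:2],np.ones(len(q))]
    for _ in range(4):
        x=np.linalg.lstsq(A,q[:,2],rcond=None)[0];r=q[:,2]-A@x;k=abs(r)<max(.002,1.5*r.std());q,A=q[k],A[k]
    c,s=np.cos(np.radians(deg)),np.sin(np.radians(deg));R=np.array([[c,s],[-s,c]])
    l=(q[:,:2]-t[:2])@R.T*1000
    return dict(n=len(q),top=x[2].round(4),tilt_deg=np.degrees(R@x[:2]).round(2),lo=np.percentile(l,.5,0).round(1),hi=np.percentile(l,99.5,0).round(1),rect=rect(q[:,:2]))
E
python3 - <<'E'
from bench import *
from h import *
s=state();t=s["ee_pos"]
for n in("scene","side"): print(n,lidfit(np.load(n+"2.npz"),t,10.8,t[2]-.013))
print(s["finger_gap"],s["finger_force"],s["time"])
# raw rim refit from fixed-yaw extents, scene before and after
y=np.radians(BY);R=np.array([[np.cos(y),np.sin(y)],[-np.sin(y),np.cos(y)]])
for n in("scene0","scene1","side0"):
    P=cloud(np.load(n+".npz"));m=(abs((P[...,:2]-B)@R.T)<[.1,.11]).all(-1)&(P[...,2]>.086)&(P[...,2]<.098)
    l=(P[m][:,:2]-B)@R.T*1000;print(n,len(l),np.percentile(l,[.5,99.5],0).round(1).tolist(),rect(P[m][:,:2]))
E
```

```text
scene {'n': 1916, 'top': np.float64(0.1572), 'tilt_deg': array([0.06, 0.3 ]), 'lo': array([-68.8, -79.5]), 'hi': array([65.1, 80. ]), 'rect': (array([494.2, 221.5]), array([135.2, 161.7]), 11.0)}
side {'n': 2120, 'top': np.float64(0.1588), 'tilt_deg': array([-0.54, -0.29]), 'lo': array([-65.7, -78.9]), 'hi': array([69. , 80.4]), 'rect': (array([497.4, 221.8]), array([136.7, 162. ]), 10.82)}
0.006096113041564234 29.99966823554132 25.9917
scene0 5313 [[-81.8, -94.1], [81.0, 93.7]] (array([ 489. , -197.4]), array([164.8, 190.8]), -17.88)
scene1 4122 [[-81.8, -94.3], [81.0, 94.0]] (array([ 488.9, -197.6]), array([164.5, 191.3]), -17.71)
side0 1196 [[-79.9, -91.1], [82.7, 95.0]] (array([ 490.6, -196.9]), array([163.7, 188.2]), -17.82)
```

The lid is level, centred on the TCP to within 0.5 mm and square. Its underside is about 16.5 mm below the TCP. Carrying it over now.

Run:
```python
from bench import *
from h import *
b=[.4897,-.1972];q=quat(-17.8)
move_l([*b,.172],.1,q);hold(.3)
move_l([*b,.122],.04);hold(.5)
s=state();t=s["ee_pos"];print(t.round(4),s["finger_gap"],s["ft_force"].round(1),s["moment"].round(2),s["time"])
for n in("scene","side"):
    g=get_image(n);np.savez(n+"3.npz",**g);print(n,lidfit(g,t,-17.8,t[2]-.0125))
cv2.imwrite("pics/both3.png",np.vstack([np.load("scene3.npz")["frame"][150:390,160:560],np.load("side3.npz")["frame"][60:300,150:550]]))
```

```text
[ 0.4897 -0.1972  0.122 ] 0.005638383566199807 [ 0.3  0.1 -2.1] [-0.08  0.04  0.01] 32.5333
scene {'n': 3075, 'top': np.float64(0.11), 'tilt_deg': array([0.19, 1.29]), 'lo': array([-68.5, -79.5]), 'hi': array([65.3, 58.4]), 'rect': (array([ 488.3, -197.5]), array([136. , 159.4]), -17.86)}
side {'n': 741, 'top': np.float64(0.112), 'tilt_deg': array([-0.29, -0.46]), 'lo': array([-65.8, -77.8]), 'hi': array([68. , 81.3]), 'rect': (array([ 490.7, -195.8]), array([135.7, 162.8]), -18.45)}
```

View pics/both3.png

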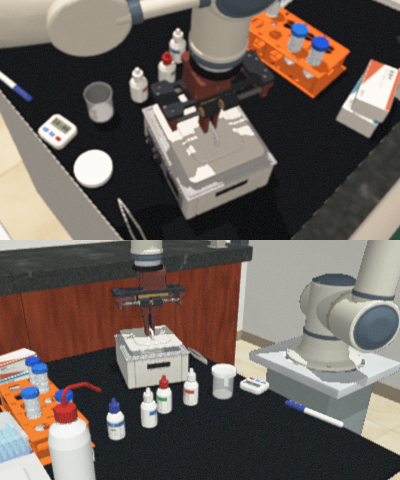

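The lid sits over the bath, at (210,150) in the upper crop. It is centred and squared to within about 1 mm, and the row stands upright. I'll drop it 2 mm to a 10 mm hover, check the row hasn't shifted, then hand in.

Run:
```python
from bench import *
from h import *
a=cloud(np.load("scene0.npz"))
move_l([.4899,-.1974,.1198],.02);hold(.5)
s=state();print(s["ee_pos"].round(4),s["finger_gap"],s["ft_force"].round(1),s["dq"].round(3),s["time"])
g=get_image("scene");P=cloud(g);print(lidfit(g,s["ee_pos"],-17.8,s["ee_pos"][2]-.012))
for Q in(a,P):
    for x,y in((.41,.013),(.495,-.007),(.566,-.012),(.62,.018),(.703,.019)):
        m=(np.linalg.norm(Q[...,:2]-[x,y],axis=2)<.035)&(Q[...,2]>.02)&(Q[...,2]<.1);print(Q[m].mean(0).round(3),m.sum(),end=" ")
    print()
job_done()
```

```text
[ 0.4899 -0.1974  0.1198] 0.0055842197797809105 [-0.4  0.1 -1.8] [ 0.     0.001  0.    -0.001  0.     0.001] 33.3917
{'n': 3160, 'top': np.float64(0.1079), 'tilt_deg': array([0.16, 1.31]), 'lo': array([-68.7, -79.6]), 'hi': array([65.4, 53.3]), 'rect': (array([ 488.2, -197.9]), array([135.9, 158.6]), -18.01)}
[0.41  0.014 0.047] 767 [ 0.49  -0.011  0.052] 390 [ 0.561 -0.017  0.052] 368 [0.62  0.015 0.051] 348 [0.699 0.015 0.052] 338 
[0.41  0.014 0.047] 770 [ 0.49  -0.011  0.052] 390 [ 0.561 -0.017  0.052] 365 [0.62  0.015 0.052] 344 [nan nan nan] 0 
the job is handed in; nothing more can be done<stdin>:9: RuntimeWarning: Mean of empty slice.
  ret = um.true_divide(
```

Job handed in at about 33 s: both caps are pressed home, and the lid is held centred and square about 10 mm above the rim; the beaker and three bottles measured unmoved, but the far blue-topped bottle gave no reading in the last check (probably hidden by the arm) and was only seen standing upright in the picture before it.

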